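Clear the check bay and slide the next carton home

TASK

A small navy and white carton has been left standing in the check bay, the low metal guides with the yellow end stop on the table. Move it out of the way first, standing it upright in the shallow blue tray; then slide the flat green carton that waits at the mouth of the bay fully home against the yellow stop, flat on the table all the way. Do not tip the navy carton over, and leave the other things where they are.

Things in the scene. Friction and masses are not known exactly. Their poses are not given: they have to be found in the camera images.
- bay: check bay fixed to the table: two aluminium guide rails, 18 mm high, 14 mm wide, 103 mm apart inside, and a yellow end stop; no floor plate. Origin on the table, midway between the rails; x axis along the lane from mouth to stop, y across, z up. Rails parallel from x = -55 to +55 mm; from there out to the mouth at x = -100 mm they flare to 133 mm apart. Placed and turned anew each time
- bay_stop (a point): middle of the inside face of the yellow end stop (131 mm wide, 22 mm high), at table height: 55 mm from the bay's origin along its x axis
- tray: shallow blue plastic tray fixed to the table, open at the top, 150 x 150 mm outside, walls 4 mm thick and 22 mm high, floor 4 mm thick. Origin on the table under its centre; z up. It stands to the left or to the right of the bay
- green_carton: flat green sealed medicine carton, 118 x 89 x 24 mm (x, y, z), about 0.07 kg, origin at the centre of its underside. Lies on the table outside the bay's mouth, x axis roughly along the bay's x, slightly off-centre and askew. Against the stop its origin is at x = -4 mm in the bay. Too wide to grasp from above: push it; it slides under a newton or so
- navy_carton: small navy and white sealed carton standing upright between the rails of the bay, 45 x 61 x 75 mm (x, y, z), about 0.1 kg. Origin at the centre of its underside, z up. It stands turned at any angle up to 0.6 rad to the bay. It can be grasped from above across its 45 mm sides (along its x axis), above the rails
- orange_carton: bystander: white and orange carton, 88 x 121 x 85 mm, standing in the place, left or right of the bay, where the tray is not; origin at the centre of its underside
- stapler: bystander: green stapler, 125 x 30 x 55 mm, beyond the bay; origin at the centre of its underside
- calculator: bystander: grey calculator, 118 x 72 x 15 mm, beyond the bay; origin at the centre of its underside
- strip_pack: bystander: white pack of tablet strips with a rubber band, 46 x 83 x 37 mm, beyond the bay to the right; origin at the centre of its underside
- brown_tape: bystander: roll of brown tape lying flat, 93 mm wide and 51 mm high, beyond the bay; origin at the centre of its underside
- pen: bystander: blue pen, 148 x 10 x 8 mm, beyond the tray's left place; origin at the centre of its underside

How it is judged (in metres and radians):
On the way, in this order (a step that is already met when the one before it is completed fails the run):
1. the navy carton stands upright in the tray, released (x of navy_carton in the frame of tray between -0.06 and 0.06 m and y of navy_carton in the frame of tray between -0.06 and 0.06 m and height (world z) of navy_carton below 0.012 m and angle between navy_carton's own z axis and vertical below 0.12 rad and linear speed of navy_carton below 0.03 m/s and contact force between navy_carton and the fingers below 0.05 N), for 0.2 s.
2. the green carton is home against the stop (x of green_carton in the frame of bay above -0.009 m and y of green_carton in the frame of bay between -0.012 and 0.012 m and angle between the x axis of green_carton and the x axis of bay, either way round below 0.1 rad and height (world z) of green_carton below 0.008 m and angle between green_carton's own z axis and vertical below 0.08 rad and linear speed of green_carton below 0.02 m/s), for 0.2 s.
At the end, for the whole second after the job is handed in: The navy carton stands upright (within 0.12 rad) on the tray's floor, released and at rest; the green carton lies flat in the bay with its leading edge within 5 mm of the yellow stop, between the rails (within 12 mm of the lane's middle) and in line with them within 0.1 rad, at rest (all of step 1 and all of step 2); the robot touches nothing.
It fails at once if the navy carton is tipped over (more than 0.8 rad) (angle between navy_carton's own z axis and vertical above 0.8 rad).
It fails at once if the green carton is lifted off the table by more than 25 mm or tipped more than 0.4 rad (height (world z) of green_carton above 0.025 m or angle between green_carton's own z axis and vertical above 0.4 rad).
It fails at once if another thing (white and orange carton, stapler, calculator, pack of tablet strips, brown tape roll, blue pen) is moved by more than 30 mm (distance of any of orange_carton, stapler, calculator, strip_pack, brown_tape, pen from where it was at the start of the episode above 0.03 m).
It also fails if it takes over 54 s, if anything falls off the work surface, if the arm or the gripper's body presses on something with over 40 N, if the wrist force passes 120 N, or if a joint passes its speed limit or range.

ROBOT

A 7-joint arm with a two-finger parallel gripper is mounted at the origin on a cart in front of the work surface, level with it; the furniture and walls round the work are solid. World frame = base frame: x ahead of the robot, y to its left, z up, the work surface at z = 0. Lengths are in mm, angles in rad, forces in N, time in s.
With the tool pointing down it reaches from about 350 to 900 mm from the base axis. Payload 19.9 kg.
Tool frame: the origin (TCP) lies between the finger pads; the fingertips stand 8 mm ahead of it and the grasp point (between the pads) lies 11 mm behind it (nose_length is the distance from the TCP to the fingertips, in mm); z points along the fingers, y is the line along which they close (so a half turn about z gives the same grasp; the last joint's range is limited). The gripper opens to 85 mm and grips with 20 to 120 N. Pads are 22 mm wide; open, the fingers measure 114 mm over their backs; the gripper's body (76 mm by 85 mm) begins 54 mm behind the grasp point. The pads swing forward as they close: fully open they stand 13 mm farther back than shut.
Start: joints at [1.095, 0.417, -0.01, 1.614, 0.005, 1.111, -0.053], TCP at [262.694, -567.092, 239.26] pointing down, gripper open.
Joint ranges: [-2.81, 2.81], [-0.39, 2.02], [-1.27, 1.25], [0.06, 2.57], [-1.19, 4.33], [0.19, 2], [-2.82, 2.82]. Speed limits (rad/s): [1.89, 1.89, 2.39, 2.39, 3.01, 3.01, 3.01].

INTERFACE

Orientations are given as a unit quaternion [w, x, y, z].
In Python, from station import * gives the robot as it stands.
- The arm moves only by the shell command python3 -m inch 'ROWS' [OPENING] [FORCE]. ROWS is JSON, a list of rows, each a list of 2 entries, a list of its own where there are three numbers: the shift along the tool's x, y, z in cm, then the turn, a rotation vector about the tool's x, y, z in rad. A call has 1 to 8 rows; each row shifts and turns the commanded pose from where the row before left it, along the tool's axes as they then stand; what a row does not reach is not made up. A row lasts 1/8 s, in which the tool goes at most 62.5 mm and 10.7 degrees, less where a joint would pass 70% of its speed; a pose out of reach is approached as far as the arm can. A call is refused whole if a number of a shift passes 6.25 or a number of a turn 0.188, either way. A call with a gripper value outside its range is refused whole. OPENING is the finger opening in cm, from 0 to 8.54, set as the call begins (- or left out, the last holds). The fingers move at their own pace and stop on an object; FORCE is the grip in N (left out, the last holds). Time passes only in rows, so rows that do not move let the fingers close. It gives the time, the measured TCP pose, the force, the opening and the grip force at its end, in the units of the state.
- get_obs(): the state, without advancing time (a new reading comes with each control period).
- get_image(name): name is "side" or "top"; returns the picture (420x560x3 uint8, red, green, blue); there is no depth.
- camera_params(name): a dict with "mtx" (3x3 intrinsics, pixels), "R" (3x3) and "t" (3): a world point X has camera coordinates R X + t. Camera axes: x right, y down, z forward; pixel columns grow to the right and rows downward; lengths in mm; the calibration is good to about 2 mm. A picture is of the moment at which its call begins. camera_params takes no time and is no camera call.
- job_done(): hands the job in; it is judged then, once.
The state is a dict: "t": time; "q": joint angles; "qd": joint speeds; "joint_torque": joint torques, N m; "ee_pos": TCP position; "eef_rot": TCP orientation; "contact_force": force on the tool from outside, world axes, zero at the start; "ft_torque": the same for the moment, N m; "gripper_width": finger opening in mm; "gripper_force": force on a finger pad.
Only numpy, scipy, OpenCV 4.12 (cv2) and the standard library are available. Lean on these libraries where they do the work, as an engineer would, in place of code of your own. Each camera call takes 0.05 s, during which the arm holds its last target. There are 200 camera calls.

## Working session

There is one attempt and no reset: what is moved stays moved. The work goes in short steps, Python scripts to look and compute and a shell command to move; the robot and the scene stay as the last step left them, time stands still between calls to the robot, and variables do not carry over. Pictures are saved under pics/ and viewed, at most 10 in all, crops included, and the job is handed in when it is done.

```bash
mkdir -p pics; ls; python3 - <<'E'
from station import *
import cv2
o=get_obs();print(o['t'],o['ee_pos'],o['eef_rot'],o['gripper_width'])
for n in("top","side"):
    cv2.imwrite(f"pics/{n}0.png",get_image(n)[:,:,::-1]);p=camera_params(n);print(n,p['mtx'],p['R'],p['t'])
E
```

```text
pics
0.0 [ 262.54320494 -566.79790869  238.66944511] [-5.89652595e-04  9.76566572e-01  2.15214657e-01 -1.83760826e-04] 85.63945186421033
top [[383.01446229   0.         277.97970194]
 [  0.         383.01446229 209.94776479]
 [  0.           0.           1.        ]] [[-0.02600208 -0.99952399 -0.01660406]
 [-0.99003756  0.02804744 -0.13798179]
 [ 0.13838181  0.01285083 -0.99029558]] [  23.060551    656.66318212 1038.63838313]
side [[440.27625825   0.         278.07871782]
 [  0.         440.27625825 213.42261633]
 [  0.           0.           1.        ]] [[ 0.99553699  0.09234162  0.01947142]
 [ 0.07147695 -0.60306798 -0.794481  ]
 [-0.06162107  0.79232698 -0.60697677]] [-617.20235959  -37.4627655  1244.93893462]
```

View pics/top0.png

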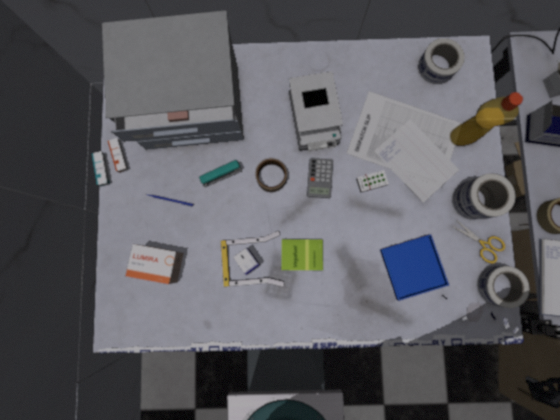

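View pics/side0.png

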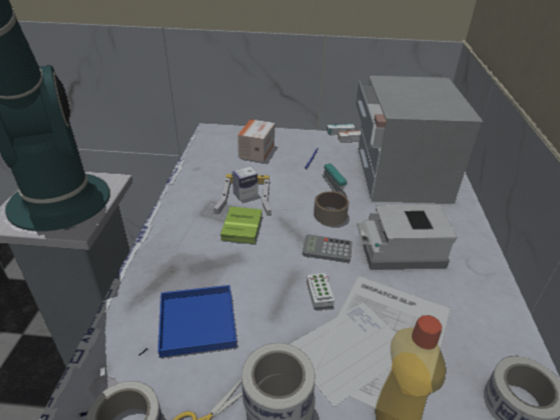

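The top view shows the yellow stop at (226,262), rails running right to a mouth near x≈280, and the navy carton at (246,259). The green carton is at (302,254), the tray at (413,266) and the orange carton at (153,263). The side view agrees, with navy at (245,183), green at (241,225) and the tray at (197,320).

```bash
cat > h.py <<'E'
import numpy as np, cv2
from station import *
def ray(n,uv,z):
    p=camera_params(n);R=np.array(p['R']);t=np.array(p['t']);c=-R.T@t
    d=R.T@np.linalg.inv(p['mtx'])@np.array([uv[0],uv[1],1.]);return c+d*(z-c[2])/d[2]
def proj(n,X):
    p=camera_params(n);c=np.array(p['R'])@X+p['t'];c=np.array(p['mtx'])@c;return c[:2]/c[2]
def mask(im,lo,hi,roi):
    m=cv2.inRange(cv2.cvtColor(im,cv2.COLOR_RGB2HSV),lo,hi);k=np.zeros_like(m);x0,y0,x1,y1=roi;k[y0:y1,x0:x1]=m[y0:y1,x0:x1];return k
def rect(im,n,lo,hi,roi,z):
    m=mask(im,lo,hi,roi);cs=cv2.findContours(m,cv2.RETR_EXTERNAL,cv2.CHAIN_APPROX_NONE)[0]
    c=max(cs,key=cv2.contourArea)[:,0].astype(float)
    P=np.array([ray(n,q,z)[:2] for q in c],np.float32)
    return cv2.minAreaRect(P)
E
python3 - <<'E'
from h import *
a=get_image("top");s=get_image("side")
for nm,lo,hi,roi,z in(("green",(28,100,60),(50,255,255),(260,220,340,290),24),("tray",(100,120,40),(125,255,255),(360,220,460,310),22),("stop",(15,120,80),(30,255,255),(210,230,240,295),22)):
    print(nm,rect(a,"top",lo,hi,roi,z))
for nm,lo,hi,roi,z in(("green",(28,100,60),(50,255,255),(210,195,275,250),24),("tray",(100,120,40),(125,255,255),(140,270,250,365),22)):
    print('side',nm,rect(s,"side",lo,hi,roi,z))
A=cv2.resize(a[222:302,212:332,::-1],None,fx=6.6,fy=6.6,interpolation=cv2.INTER_CUBIC)
B=cv2.resize(s[160:250,205:285,::-1],None,fx=6.6,fy=6.6,interpolation=cv2.INTER_CUBIC)
cv2.imwrite("pics/a1.png",A);cv2.imwrite("pics/b1.png",B)
E
```

```text
green ((531.3677978515625, -58.18775177001953), (115.78264617919922, 84.89798736572266), 87.60273742675781)
tray ((488.3345031738281, -372.99029541015625), (147.5460662841797, 150.55262756347656), 15.204668998718262)
stop ((512.8942260742188, 160.25062561035156), (125.0013427734375, 14.743029594421387), 3.5132880210876465)
side green ((530.2617797851562, -74.15735626220703), (136.9018096923828, 87.19976043701172), 88.32823181152344)
side tray ((488.24658203125, -385.5562744140625), (147.7217254638672, 162.0206298828125), 15.10226821899414)
```

View pics/a1.png

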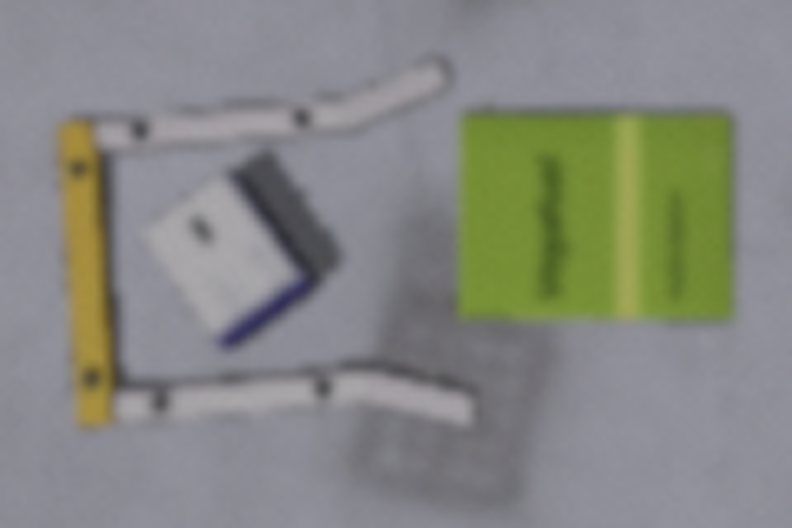

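View pics/b1.png

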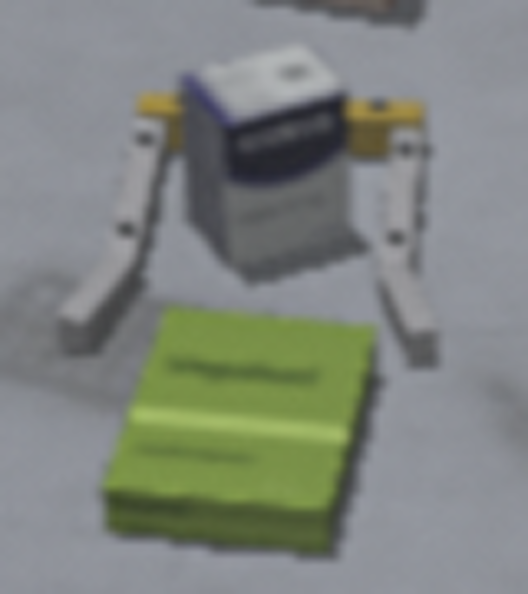

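The crop shows the navy carton's top corners at about (147,230), (232,172), (312,268) and (220,335). The yellow stop's inner edge runs from (95,120) to (112,422), and the green carton lies to the right, roughly in line with the lane.

```bash
python3 - <<'E'
from h import *
T=lambda x,y,z:ray("top",((x+.5)/6.6-.5+212,(y+.5)/6.6-.5+222),z)[:2]
S=lambda x,y,z:ray("side",((x+.5)/6.6-.5+205,(y+.5)/6.6-.5+160),z)[:2]
n=np.array([T(*c,75) for c in((147,230),(232,172),(312,268),(220,335))])
m=np.array([S(*c,75) for c in((184,76),(305,45),(345,97),(232,126))])
for q in(n,m):
    d=np.diff(np.vstack([q,q[:1]]),axis=0);print(q.round(0).tolist(),q.mean(0),np.hypot(*d.T),np.degrees(np.arctan2(d[:,1],d[:,0])))
r=[T(*c,18) for c in((105,152),(335,130),(118,388),(350,372))]
print('rail inner',np.round(r,1).tolist())
for i in(0,2):
    d=r[i]-r[i+1];print(np.degrees(np.arctan2(d[1],d[0])))
print('stop inner',T(95,122,22),T(113,423,22))
g=np.array([T(*c,24) for c in((462,112),(733,114),(732,318),(460,318))]);print(g.round(1).tolist(),g.mean(0))
E
```

```text
[[529.0, 128.0], [552.0, 93.0], [512.0, 60.0], [486.0, 98.0]] [519.61429511  94.76959074] [42.05852715 51.42466769 46.22994679 52.43425415] [ -57.15012154 -141.16837577  124.4311779    34.16697269]
[[480.0, 94.0], [528.0, 126.0], [551.0, 86.0], [507.0, 58.0]] [516.43553854  91.200169  ] [57.25723979 45.80941807 52.13948246 45.07949838] [  33.48461591  -60.15982038 -147.27530207  126.29526173]
rail inner [[564.5, 153.3], [571.3, 52.9], [463.2, 148.5], [467.4, 48.6]]
93.90919460259784
92.43095375026184
stop inner [577.39617599 156.95981764] [448.63090874 150.17693936]
[[577.3, -2.6], [573.3, -119.7], [486.2, -115.6], [489.2, 0.6]] [531.48581763 -59.32400985]
```

```bash
cat >> h.py <<'E'
from scipy.spatial.transform import Rotation as Ro
def togo(x,y,z,yang):
    "tool shift cm and turn to a tool-down pose with closing line at yang deg"
    o=get_obs();q=o['eef_rot'];R=Ro.from_quat([q[1],q[2],q[3],q[0]])
    a=np.radians(yang);Y=np.array([np.cos(a),np.sin(a),0]);Z=np.array([0,0,-1.]);G=Ro.from_matrix(np.c_[np.cross(Y,Z),Y,Z])
    d=np.array([x,y,z])-o['ee_pos']
    print('t',o['t'],'pos',np.round(o['ee_pos'],1),'shift now axes',np.round(R.inv().apply(d)/10,2),'goal axes',np.round(G.inv().apply(d)/10,2),'turn',np.round((R.inv()*G).as_rotvec(),3),'q',np.round(o['q'],2),'w',round(o['gripper_width'],1),'F',np.round(o['contact_force'],1))
E
python3 -m inch '[[[0,0,0],[0,0,-0.16]],[[3.87,-2.69,0],[0,0,0]],[[3.87,-2.69,0],[0,0,0]],[[3.87,-2.69,0],[0,0,0]],[[3.87,-2.69,0],[0,0,0]],[[3.87,-2.69,0],[0,0,0]],[[3.87,-2.69,0],[0,0,0]],[[3.87,-2.69,0],[0,0,0]]]' 8.5 30
python3 -c "
from h import *
togo(518,93,150,-56)"
```

```text
t: 1.2
ee_pos: [382.2, -258.0, 239.3]
eef_rot: [0.0, 0.956, 0.293, 0.0]
contact_force: [0.9, -0.6, 0.7]
gripper_width: 85.3
gripper_force: 0.0
t 1.2 pos [ 382.2 -258.   239.3] shift now axes [ 30.89 -21.49   8.93] goal axes [ 30.89 -21.5    8.93] turn [0. 0. 0.] q [ 0.74  0.13 -0.23  2.    0.03  1.02 -0.48] w 85.3 F [ 0.9 -0.6  0.7]
```

```bash

python3 -m inch '[[[4.4,-3.07,0],[0,0,0]],[[4.4,-3.07,0],[0,0,0]],[[4.4,-3.07,0],[0,0,0]],[[4.4,-3.07,0],[0,0,0]],[[4.4,-3.07,2],[0,0,0]],[[4.4,-3.07,3.5],[0,0,0]],[[4.4,-3.07,3.5],[0,0,0]],[[0,0,0],[0,0,0]]]'
python3 -c "
from h import *
togo(518,93,150,-56)
for n,r in(('top',(190,200,320,310)),('side',(190,110,300,220))):
    a=get_image(n);cv2.imwrite('pics/%s2.png'%n,a[:,:,::-1])
    x0,y0,x1,y1=r
    cv2.imwrite('pics/%s2c.png'%n,cv2.resize(a[y0:y1,x0:x1,::-1],None,fx=5,fy=5,interpolation=cv2.INTER_CUBIC))
v=np.hstack([cv2.resize(cv2.imread('pics/%s2c.png'%n),(400,400)) for n in('top','side')]);cv2.imwrite('pics/v2.png',v)
"
```

```text
t: 2.2
ee_pos: [515.0, 92.4, 148.4]
eef_rot: [-0.001, 0.955, 0.295, -0.002]
contact_force: [-0.6, -1.6, -0.5]
gripper_width: 84.8
gripper_force: 0.0
t 2.2 pos [515.   92.4 148.4] shift now axes [ 0.28  0.12 -0.16] goal axes [ 0.28  0.12 -0.16] turn [-0.004  0.002  0.006] q [ 0.17  0.39 -0.48  1.93  0.23  0.88 -1.41] w 84.8 F [-0.6 -1.6 -0.5]
```

View pics/v2.png

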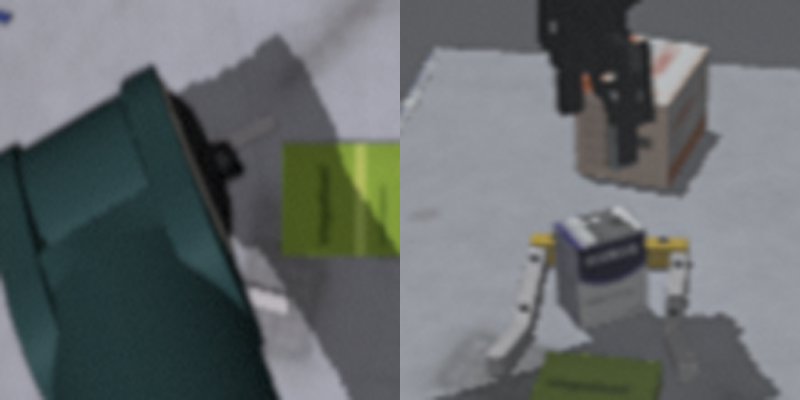

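Side view: the open fingers sit at about (605,100), above the carton's top at (600,235), and the closing line runs across its short side. I'm going down.

```bash

python3 -m inch '[[[0.28,0.12,1],[0,0,0]],[[0,0,2],[0,0,0]],[[0,0,2],[0,0,0]],[[0,0,2],[0,0,0]],[[0,0,2],[0,0,0]],[[0,0,2],[0,0,0]],[[0,0,0],[0,0,0]]]'
python3 -m inch '[[[0,0,0],[0,0,0]],[[0,0,0],[0,0,0]],[[0,0,0],[0,0,0]],[[0,0,0],[0,0,0]],[[0,0,0],[0,0,0]]]' 4.0 25
python3 -c "
from h import *
togo(518,93,36,-56)"
```

```text
t: 3.18
ee_pos: [518.4, 88.1, 40.2]
eef_rot: [0.0, 0.956, 0.292, -0.001]
contact_force: [-0.5, -0.6, 0.5]
gripper_width: 84.9
gripper_force: 0.0
t: 3.8
ee_pos: [519.5, 89.1, 41.9]
eef_rot: [0.0, 0.956, 0.292, 0.001]
contact_force: [-1.9, -1.1, 7.0]
gripper_width: 45.1
gripper_force: 26.2
t 3.8 pos [519.5  89.1  41.9] shift now axes [ 0.1  -0.41  0.58] goal axes [ 0.1  -0.4   0.59] turn [ 0.001 -0.001  0.   ] q [ 0.1   0.56 -0.41  1.98  0.35  0.67 -1.5 ] w 45.1 F [-1.9 -1.1  7. ]
```

```bash

python3 -m inch '[[[0,0,-1],[0,0,0]],[[0,0,-2],[0,0,0]],[[0,0,-2],[0,0,0]],[[0,0,-2],[0,0,0]],[[0,0,-1],[0,0,0]],[[0,0,0],[0,0,0]]]'
python3 -c "
from h import *
togo(488,-375,122,-56)"
```

```text
t: 4.55
ee_pos: [519.3, 89.1, 121.6]
eef_rot: [0.0, 0.956, 0.292, 0.001]
contact_force: [0.3, 0.1, -0.1]
gripper_width: 44.8
gripper_force: 25.9
t 4.55 pos [519.3  89.1 121.6] shift now axes [-28.55  36.72  -0.04] goal axes [-28.54  36.73  -0.04] turn [ 0.001 -0.001  0.   ] q [ 0.16  0.43 -0.47  1.95  0.26  0.82 -1.43] w 44.8 F [ 0.3  0.1 -0.1]
```

```bash

python3 -m inch '[[[-1.5,1.9,0],[0,0,0]],[[-2.7,3.45,0],[0,0,0]],[[-2.7,3.45,0],[0,0,0]],[[-2.7,3.45,0],[0,0,0]],[[-2.7,3.45,0],[0,0,0]],[[-2.7,3.45,0],[0,0,0]],[[-2.7,3.45,0],[0,0,0]],[[-2.7,3.45,0],[0,0,0]]]'
python3 -m inch '[[[-2.7,3.45,0],[0,0,0]],[[-2.7,3.45,0],[0,0,0]],[[-1.7,2.2,0],[0,0,0]],[[-0.6,0.9,0],[0,0,0]],[[0,0,0],[0,0,0]],[[0,0,0],[0,0,0]]]'
python3 -c "
from h import *
togo(488,-375,47,-56)
for n,r in(('top',(360,190,480,310)),('side',(110,210,270,370))):
    a=get_image(n)
    x0,y0,x1,y1=r
    cv2.imwrite('pics/%s3c.png'%n,cv2.resize(a[y0:y1,x0:x1,::-1],(400,400),interpolation=cv2.INTER_CUBIC))
v=np.hstack([cv2.imread('pics/%s3c.png'%n) for n in('top','side')]);cv2.imwrite('pics/v3.png',v)
"
```

```text
t: 5.55
ee_pos: [495.0, -242.2, 120.2]
eef_rot: [-0.0, 0.956, 0.293, -0.0]
contact_force: [0.8, 0.2, -1.0]
gripper_width: 45.1
gripper_force: 25.9
t: 6.3
ee_pos: [488.1, -365.4, 120.8]
eef_rot: [-0.0, 0.956, 0.293, -0.0]
contact_force: [-0.5, -0.6, -0.4]
gripper_width: 45.3
gripper_force: 25.9
t 6.3 pos [ 488.1 -365.4  120.8] shift now axes [-0.55  0.79  7.38] goal axes [-0.55  0.79  7.38] turn [-0.001 -0.     0.002] q [ 0.85  0.55 -0.34  1.74  0.23  0.89 -0.56] w 45.3 F [-0.5 -0.6 -0.4]
```

View pics/v3.png

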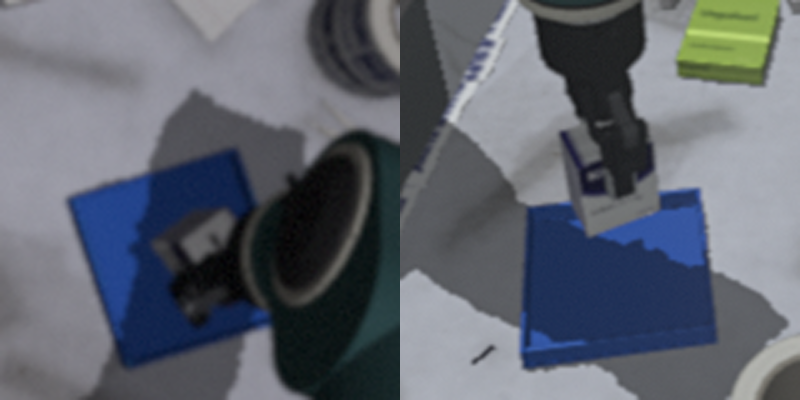

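The carton hangs upright in the fingers over the tray. In the side view it is at (610,185), with the tray centre at about (620,275), which fits 80 mm of height. I'm lowering it.

```bash

python3 -m inch '[[[-0.3,0.4,1.5],[0,0,0]],[[0,0,2],[0,0,0]],[[0,0,2],[0,0,0]],[[0,0,1],[0,0,0]],[[0,0,0.4],[0,0,0]],[[0,0,0.2],[0,0,0]],[[0,0,0.1],[0,0,0]],[[0,0,0],[0,0,0]]]'
python3 -c "
from h import *
togo(488,-375,46,-56)"
```

```text
t: 7.4
ee_pos: [487.6, -372.0, 49.3]
eef_rot: [0.0, 0.956, 0.293, 0.0]
contact_force: [0.6, 0.9, -0.5]
gripper_width: 45.1
gripper_force: 25.9
t 7.4 pos [ 487.6 -372.    49.3] shift now axes [-0.14  0.27  0.33] goal axes [-0.14  0.27  0.33] turn [ 0. -0.  0.] q [ 0.83  0.65 -0.31  1.76  0.27  0.77 -0.59] w 45.1 F [ 0.6  0.9 -0.5]
```

```bash

python3 -m inch '[[[0,0,0.15],[0,0,0]],[[0,0,0.1],[0,0,0]],[[0,0,0.05],[0,0,0]],[[0,0,0],[0,0,0]]]'
```

```text
t: 7.9
ee_pos: [487.5, -371.9, 45.9]
eef_rot: [-0.0, 0.956, 0.293, -0.0]
contact_force: [-0.7, -0.5, -1.0]
gripper_width: 44.7
gripper_force: 25.9
```

```bash

python3 -m inch '[[[0,0,0.1],[0,0,0]],[[0,0,0],[0,0,0]],[[0,0,0],[0,0,0]]]'
```

```text
t: 8.28
ee_pos: [487.5, -371.9, 45.9]
eef_rot: [0.0, 0.956, 0.293, -0.0]
contact_force: [-6.6, 3.6, 15.7]
gripper_width: 44.8
gripper_force: 27.8
```

```bash

python3 -m inch '[[[0,0,-0.05],[0,0,0]],[[0,0,0],[0,0,0]],[[0,0,0],[0,0,0]],[[0,0,0],[0,0,0]],[[0,0,0],[0,0,0]],[[0,0,0],[0,0,0]]]' 8.5
python3 -m inch '[[[0,0,-1],[0,0,0]],[[0,0,-2],[0,0,0]],[[0,0,-2],[0,0,0]],[[0,0,-3],[0,0,0]],[[0,0,-3],[0,0,0]],[[0,0,-3],[0,0,0]],[[0,0,0],[0,0,0]]]'
python3 -c "
from h import *
togo(530,-150,170,-56)
a=get_image('side');cv2.imwrite('pics/s4.png',a[:,:,::-1])"
```

```text
t: 9.02
ee_pos: [487.5, -371.9, 45.4]
eef_rot: [-0.0, 0.956, 0.293, -0.0]
contact_force: [0.6, -0.1, 0.9]
gripper_width: 84.6
gripper_force: 0.0
t: 9.9
ee_pos: [488.5, -372.5, 189.2]
eef_rot: [0.002, 0.956, 0.293, 0.001]
contact_force: [0.4, 0.2, -0.5]
gripper_width: 85.0
gripper_force: 0.0
t 9.9 pos [ 488.5 -372.5  189.2] shift now axes [ 15.88 -16.13   1.87] goal axes [ 15.88 -16.13   1.92] turn [ 0.005 -0.001  0.   ] q [ 0.87  0.47 -0.36  1.68  0.19  1.02 -0.53] w 85.0 F [ 0.4  0.2 -0.5]
```

View pics/s4.png

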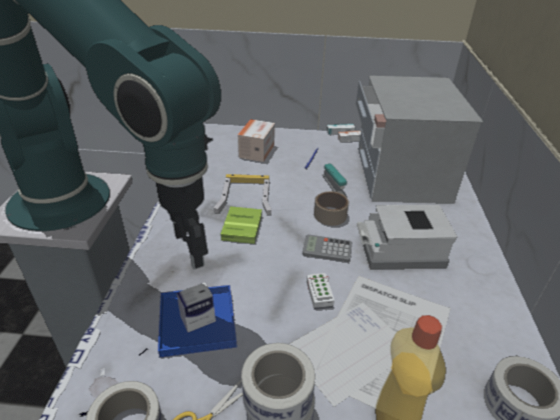

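The navy carton stands upright in the tray at (198,307), released, and the green carton is untouched at (241,225). Next I turn the tool so its x axis lies along the lane.

```bash

python3 -m inch '[[[0,0,0],[0,0,-0.172]],[[0,0,0],[0,0,-0.172]],[[0,0,0],[0,0,-0.172]],[[0,0,0],[0,0,-0.172]],[[0,0,0],[0,0,-0.172]],[[0,0,0],[0,0,-0.172]],[[0,0,0],[0,0,0]]]' 4
python3 -c "
from h import *
togo(530,-165,170,3.1)
a=get_image('top');print(rect(a,'top',(28,100,60),(50,255,255),(260,220,340,290),24))
b=get_image('side');print(rect(b,'side',(15,120,80),(30,255,255),(220,165,285,190),22))"
```

```text
t: 10.82
ee_pos: [487.2, -371.8, 185.2]
eef_rot: [-0.0, 0.688, 0.726, 0.0]
contact_force: [0.9, 0.3, -0.4]
gripper_width: 39.9
gripper_force: 0.0
t 10.825 pos [ 487.2 -371.8  185.2] shift now axes [20.42  5.39  1.53] goal axes [20.42  5.4   1.52] turn [-0.    -0.001 -0.   ] q [ 1.03  0.51 -0.58  1.68  0.32  1.04  0.4 ] w 39.9 F [ 0.9  0.3 -0.4]
((531.3466796875, -58.18687057495117), (115.78264617919922, 84.85574340820312), 87.60272979736328)
((512.4598388671875, 145.2202606201172), (120.38363647460938, 32.96641540527344), 7.005790710449219)
```

```bash

python3 -m inch '[[[4.1,1.08,0],[0,0,0]],[[4.1,1.08,0],[0,0,0]],[[4.1,1.08,0],[0,0,0]],[[4.1,1.08,0],[0,0,0]],[[4,1.08,0],[0,0,0]],[[0,0,3],[0,0,0]],[[0,0,3],[0,0,0]],[[0,0,3],[0,0,0]]]'
python3 -m inch '[[[0,0,2],[0,0,0]],[[0,0,2],[0,0,0]],[[0,0,1.5],[0,0,0]],[[0,0,1],[0,0,0]],[[0,0,0],[0,0,0]],[[0,0,0],[0,0,0]]]'
python3 -c "
from h import *
togo(530,-165,14,3.1)"
```

```text
t: 11.92
ee_pos: [530.2, -165.2, 94.7]
eef_rot: [0.0, 0.689, 0.725, -0.0]
contact_force: [0.6, -0.8, -0.8]
gripper_width: 40.1
gripper_force: 0.0
t: 12.68
ee_pos: [530.6, -165.3, 31.0]
eef_rot: [0.0, 0.687, 0.726, 0.0]
contact_force: [-0.8, -0.3, -0.1]
gripper_width: 39.7
gripper_force: 0.0
t 12.675 pos [ 530.6 -165.3   31. ] shift now axes [ 0.03 -0.06  1.7 ] goal axes [ 0.03 -0.06  1.7 ] turn [0.001 0.    0.001] q [ 0.66  0.64 -0.53  1.91  0.48  0.71 -0.1 ] w 39.7 F [-0.8 -0.3 -0.1]
```

```bash

python3 -m inch '[[[0,0,1],[0,0,0]],[[0,0,0.7],[0,0,0]],[[1,0,0],[0,0,0]],[[1,0,0],[0,0,0]],[[1,0,0],[0,0,0]],[[1,0,0],[0,0,0]],[[1,0,0],[0,0,0]],[[0,0,0],[0,0,0]]]'
python3 -m inch '[[[0.8,0,0],[0,0,0]],[[0.8,0,0],[0,0,0]],[[0.8,0,0],[0,0,0]],[[0.8,0,0],[0,0,0]],[[0.8,0,0],[0,0,0]],[[0.8,0,0],[0,0,0]],[[0,0,0],[0,0,0]]]'
python3 -c "
from h import *
togo(519,30,14,3.1)
a=get_image('side');print(rect(a,'side',(28,100,60),(50,255,255),(200,165,285,260),24))
a=cv2.resize(a[150:250,180:300,::-1],(720,600),interpolation=cv2.INTER_CUBIC);cv2.imwrite('pics/s5.png',a)"
```

```text
t: 13.68
ee_pos: [527.5, -114.3, 13.6]
eef_rot: [-0.0, 0.687, 0.727, 0.0]
contact_force: [-0.0, 0.5, 0.5]
gripper_width: 39.9
gripper_force: 0.0
t: 14.55
ee_pos: [524.8, -66.6, 13.5]
eef_rot: [-0.0, 0.687, 0.727, 0.0]
contact_force: [0.6, 0.1, -0.2]
gripper_width: 40.1
gripper_force: 0.0
t 14.55 pos [524.8 -66.6  13.5] shift now axes [ 9.67 -0.04 -0.05] goal axes [ 9.67 -0.06 -0.05] turn [-0.    -0.     0.002] q [ 0.48  0.64 -0.51  1.98  0.5   0.65 -0.3 ] w 40.1 F [ 0.6  0.1 -0.2]
((520.1339111328125, -42.23604965209961), (40.51581954956055, 81.82186889648438), 14.427281379699707)
```

View pics/s5.png

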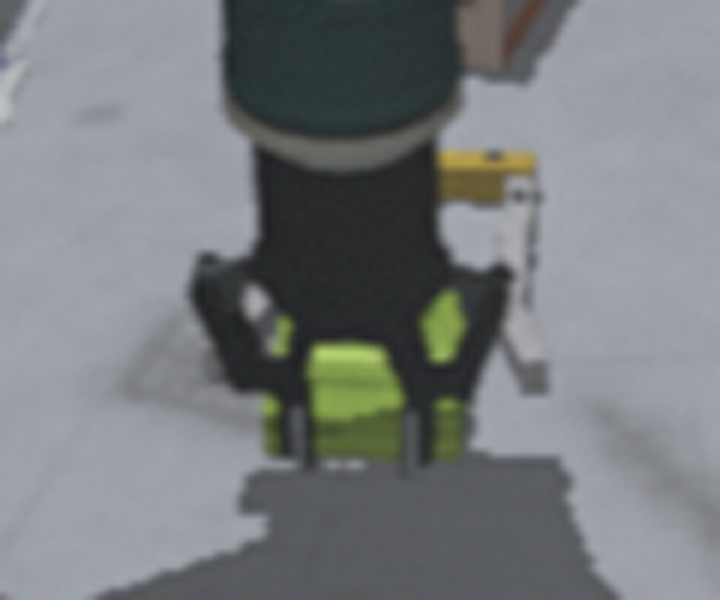

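Both fingers bear on the rear edge of the green carton (260–465, 455 in the crop), which is flat and heading into the mouth. I keep pushing.

```bash

python3 -m inch '[[[0.8,0,0],[0,0,0]],[[0.8,0,0],[0,0,0]],[[0.8,0,0],[0,0,0]],[[0.8,0,0],[0,0,0]],[[0.8,0,0],[0,0,0]],[[0.8,0,0],[0,0,0]],[[0,0,0],[0,0,0]]]'
python3 -m inch '[[[0.6,0,0],[0,0,0]],[[0.6,0,0],[0,0,0]],[[0.6,0,0],[0,0,0]],[[0.5,0,0],[0,0,0]],[[0.5,0,0],[0,0,0]],[[0,0,0],[0,0,0]]]'
python3 -c "
from h import *
togo(519,28,14,3.1)
a=get_image('top');cv2.imwrite('pics/t6.png',cv2.resize(a[210:310,200:320,::-1],(720,600),interpolation=cv2.INTER_CUBIC))"
```

```text
t: 15.48
ee_pos: [522.2, -18.6, 13.5]
eef_rot: [-0.0, 0.687, 0.727, 0.0]
contact_force: [-0.1, 0.3, -0.5]
gripper_width: 40.0
gripper_force: 0.0
t: 16.23
ee_pos: [520.6, 9.0, 13.5]
eef_rot: [-0.0, 0.687, 0.727, 0.0]
contact_force: [0.3, 0.3, 0.0]
gripper_width: 40.0
gripper_force: 0.0
t 16.225 pos [520.6   9.   13.5] shift now axes [ 1.91 -0.06 -0.05] goal axes [ 1.91 -0.06 -0.05] turn [-0.    -0.     0.002] q [ 0.34  0.63 -0.51  2.    0.51  0.64 -0.45] w 40.0 F [0.3 0.3 0. ]
```

View pics/t6.png

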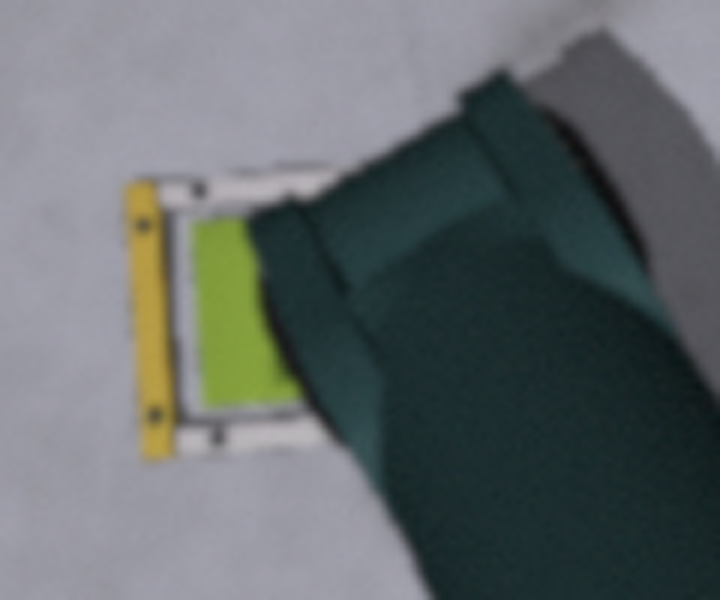

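The green carton is between the rails and in line. Its leading edge at x≈193–203 is about 28 crop pixels (12 mm) short of the stop at x≈165–173.

```bash

python3 -m inch '[[[0.4,0,0],[0,0,0]],[[0.4,0,0],[0,0,0]],[[0.2,0,0],[0,0,0]],[[0,0,0],[0,0,0]]]'
python3 -m inch '[[[0.2,0,0],[0,0,0]],[[0,0,0],[0,0,0]]]'
python3 -m inch '[[[0.2,0,0],[0,0,0]],[[0,0,0],[0,0,0]]]'
```

```text
t: 16.77
ee_pos: [520.1, 18.7, 13.5]
eef_rot: [-0.0, 0.687, 0.726, 0.0]
contact_force: [0.7, 1.2, -0.2]
gripper_width: 40.2
gripper_force: 0.0
t: 17.02
ee_pos: [520.0, 20.6, 13.5]
eef_rot: [-0.0, 0.687, 0.726, 0.0]
contact_force: [-0.1, -1.0, -0.3]
gripper_width: 40.0
gripper_force: 0.0
t: 17.27
ee_pos: [519.9, 22.7, 13.5]
eef_rot: [-0.0, 0.687, 0.726, 0.0]
contact_force: [0.4, -0.1, -0.0]
gripper_width: 39.8
gripper_force: 0.0
```

```bash

python3 -m inch '[[[0.15,0,0],[0,0,0]],[[0,0,0],[0,0,0]]]'
python3 -m inch '[[[0.15,0,0],[0,0,0]],[[0,0,0],[0,0,0]]]'
```

```text
t: 17.52
ee_pos: [519.9, 23.7, 13.5]
eef_rot: [0.0, 0.687, 0.726, -0.0]
contact_force: [0.6, -2.8, 0.5]
gripper_width: 39.7
gripper_force: 1.5
t: 17.77
ee_pos: [520.0, 23.9, 13.5]
eef_rot: [0.001, 0.688, 0.726, -0.001]
contact_force: [1.9, -10.9, 0.9]
gripper_width: 39.6
gripper_force: 5.5
```

Pushing back with 11 N and no longer moving, so it is against the stop. I back off, lift clear and check.

```bash

python3 -m inch '[[[-0.5,0,0],[0,0,0]],[[-2,0,0],[0,0,0]],[[-3,0,0],[0,0,0]],[[0,0,-3],[0,0,0]],[[0,0,-4],[0,0,0]],[[0,0,-5],[0,0,0]],[[-4,0,-5],[0,0,0]],[[-5,0,0],[0,0,0]]]'
python3 -m inch '[[[-5,0,0],[0,0,0]],[[-5,0,0],[0,0,0]],[[-5,0,0],[0,0,0]],[[0,0,0],[0,0,0]]]'
python3 -c "
from h import *
a=get_image('top');b=get_image('side')
G=rect(a,'top',(28,100,60),(50,255,255),(200,220,340,290),24);print(G)
print(rect(a,'top',(15,120,80),(30,255,255),(210,230,240,295),22))
A=cv2.resize(a[210:310,200:320,::-1],(480,400),interpolation=cv2.INTER_CUBIC);B=cv2.resize(b[270:370,140:220,::-1],(320,400));cv2.imwrite('pics/v7.png',np.hstack([A,B]))"
```

```text
t: 18.77
ee_pos: [529.3, -118.6, 186.0]
eef_rot: [0.003, 0.687, 0.727, 0.001]
contact_force: [0.4, -0.8, 0.1]
gripper_width: 40.2
gripper_force: 0.0
t: 19.27
ee_pos: [535.0, -272.1, 181.7]
eef_rot: [-0.0, 0.689, 0.724, -0.0]
contact_force: [0.4, 1.2, -0.8]
gripper_width: 40.2
gripper_force: 0.0
((517.1476440429688, 94.95086669921875), (87.5361328125, 118.88455963134766), 3.505343198776245)
((512.8895263671875, 160.4251251220703), (125.02751159667969, 14.23147201538086), 3.786621332168579)
```

View pics/v7.png

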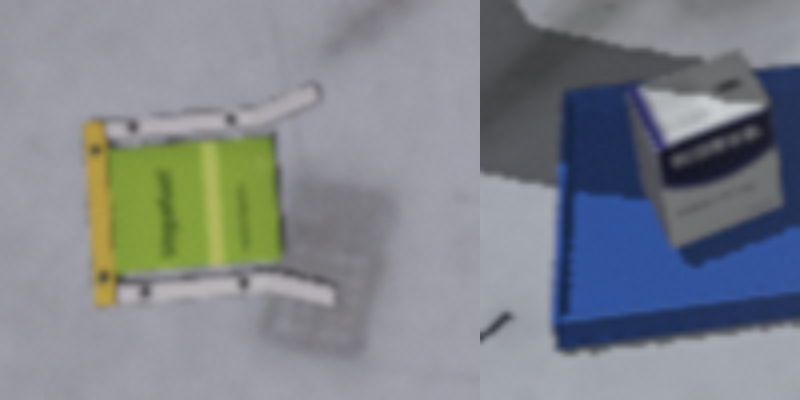

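The green carton lies against the stop at (108,205), centred between the rails and in line. The navy carton stands upright on the tray floor, and the arm is clear of both.

```bash
python3 -c "
from station import *
print(job_done())"
```

```text
the job is handed in; nothing more can be done
None
```

I handed the job in at about 19 s of the 54 s allowed: the last pictures show the navy carton upright and released in the blue tray and the green carton flat against the yellow stop; no verdict came back.

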